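# Open the sprung jar clamp to the gauged width and hold it

## Task

The prep clamp has to stand open so that I can drop a jar in: first slide the black gauge knob along its rail until its white pointer is level with the orange clip, and then pull the blue grip of the sprung jaw towards you until the jaw's red pointer is level with the gauge's white pointer. The jaw is closed by a spring, so keep hold of the blue grip and finish while still holding the jaw open there, with the gauge still at the clip; do not pull the jaw open before the gauge is set, and leave the jars and the shaker standing where they are.

Things in the scene. Friction and masses are not known exactly. Their poses are not given: they have to be found in the camera images.
- clamp_board: Light wooden board 230 (x) x 170 (y) x 18 mm, fixed. Origin: centre of its underside. +x points away from the robot, +y left (yaw within 0.25 rad). Far end: grey fixed jaw 65 mm high (board x 80 to 102, y -78 to 8 mm). Left: aluminium gauge rail along x at y = +60 mm, top 26 mm up. Apart from jaws, grip and knob nothing is higher than 32 mm.
- orange_clip: Small orange clip, 8 mm wide along the board's x, 13 mm along y, fixed on the white scale strip beside the gauge rail (board y = +80 mm); its top is 26 mm above the worktop. Origin: the middle of its width, 20 mm above the worktop; axes parallel to the board's. It lies level with a gauge joint value between 0.048 and 0.078 m.
- gauge (a joint): Position of the gauge knob along its rail, m: 0 at the far end of its travel, grows as it slides along the board's -x (towards the robot), up to 0.10. It starts between 0.008 and 0.028. Friction of about 2 N keeps it where it is left.
- gauge_top (a point): Middle of the top face of the black gauge knob, 67 mm above the worktop. The knob is 18 mm along the board's x and 22 mm along y, upright sides from 35 to 67 mm above the worktop (a 26 mm wide foot below that).
- gauge_pointer (a point): Tip of the gauge's white inner pointer, a 3 mm wide bar that sticks out from the knob's foot towards the jaw (board y = +32 mm, 30 mm above the worktop). It lies at the same board x as the knob's centre: board x = 0.07 m minus the gauge joint value.
- jaw (a joint): Opening of the sprung jaw, m: 0 closed (as it starts), grows as it is pulled along the board's -x (towards the robot), up to 0.10. A spring closes it: about 4 N at 0, plus 1 N per 10 mm (12 N at 0.08). It does not latch. Red and white pointers are level when the jaw and gauge joint values are equal.
- jaw_grip (a point): Middle of the top face of the blue upright grip of the sprung jaw, 70 mm above the worktop. The grip is 22 mm along the board's x, 26 mm along y, upright sides from 26 to 70 mm up, at board y = -35 mm, 55 mm nearer the robot than the jaw's pointer. 35 mm are free between it and the grey jaw plate (63 mm high), above a stem 36 mm up.
- jaw_pointer (a point): Tip of the jaw's red index pointer, a 3 mm wide bar that sticks out from the jaw towards the gauge rail (board y = +31 mm, 30 mm above the worktop), at board x = 0.07 m minus the jaw joint value.
- yellow_jar: Bystander: glass spice jar with yellow contents, standing on its black lid, 44 mm across, 87 mm high, left of the clamp in front of the sink. Origin: centre of its underside.
- red_jar: Bystander: glass spice jar with red contents, standing on its black lid, 44 mm across, 87 mm high, left of the clamp. Origin: centre of its underside.
- salt_shaker: Bystander: glass salt shaker with grey top, 44 mm across, 90 mm high, standing left of the clamp. Origin: centre of its underside.

How it is judged:
By the outcome, as a careful person would: the job done as asked, in the order asked, and still so for the second after the job is handed in, while the arm keeps its last pose, push and grip.
It also fails if it takes over 42 s, if anything falls off the work surface, if the arm or the gripper's body presses on something with over 40 N, if the wrist force passes 120 N, or if a joint passes its speed limit or range.

## Robot

A 6-joint arm with a two-finger parallel gripper is mounted at the origin on a cart in front of the work surface, level with it; the furniture and walls round the work are solid. World frame = base frame: x ahead of the robot, y to its left, z up, the work surface at z = 0. Lengths are in m, angles in rad, forces in N, time in s.
With the tool pointing down it reaches from about 0.275 to 0.85 m from the base axis. Payload 19 kg.
Tool frame: the origin (TCP) lies midway between the tips of the shut fingers; the grasp point (between the pads) lies 19 mm behind it; z points along the fingers, y is the line along which they close (so a half turn about z gives the same grasp; the last joint's range is limited). The gripper opens to 85 mm and grips with 20 to 120 N. Pads are 22 mm wide; open, the fingers measure 114 mm over their backs; the gripper's body (76 mm by 85 mm) begins 54 mm behind the grasp point. The pads swing forward as they close: fully open they stand 13 mm farther back than shut.
Start: joints at [-1.265, 0.15, 1.437, -0, 1.554, -0.134], TCP at [0.245, -0.52, 0.231] pointing down, gripper open.
Joint ranges: [-2.8, 2.8], [-0.68, 2.1], [0.12, 2.68], [-1.39, 4.53], [0.16, 2.79], [-2.81, 2.81]. Speed limits (rad/s): [1.89, 1.89, 2.22, 3.01, 3.01, 3.01].

## Interface

Orientations are given as a rotation vector (axis times angle).
In Python, from station import env gives the robot as it stands. Calls block until the motion is done:
- env.move_to(position, orientation): joint-space move of the TCP to a pose.
- env.servo_line(position, v=0.15, frame=None, until_force=None): straight line of the TCP; frame=None keeps the orientation; v is the mean speed in m/s. With until_force (N) it stops when the force on the tool has changed by that much, and returns True; else False.
- env.goto_joints(angles): joint-space move.
- env.set_gripper(opening, grasp_force=None): finger opening in m; grasp_force is the grip in N (None keeps the last); returns when the fingers have stopped.
- env.wait(seconds).
- env.inverse_kinematics(position, orientation): joint angles nearest the present ones, or None.
- env.get_obs(): the state.
- env.snapshot(name): name is "scene" or "top" or "wrist"; returns the picture (480x640x3 uint8, red, green, blue); there is no depth.
- env.camera_info(name): a dict with "fovy" (degrees; the focal length in pixels is half the picture's height over the tangent of half this angle, whatever the lens; pixels are square), "cx", "cy" (the principal point, pixels), "extrinsics" (4x4, takes a point from camera to world coordinates). Camera axes: x right, y down, z forward; pixel columns grow to the right and rows downward; lengths in m; the calibration is good to about 2 mm. A picture is of the moment at which its call begins: read the wrist's pose just before it. camera_info takes no time and is no camera call; for the wrist camera it gives the pose at the moment of the call.
A pose or a line that the arm cannot do raises env.PlanningError and nothing moves.
- env.job_done(): hands the job in; it is judged then, once.
Trained networks look in the newest picture that a camera, given by its name, has taken for a name from the list of things; names that differ only in an ending like _2 or _b are one class to them, and where a whole thing is asked for, a point or a joint stands for the part that bears it (a point fixed in the world has none). Each returns a list of dicts, best first, with "confidence" (0 to 1); they miss things now and then, are a little off and sometimes report something else, mostly with a low value. They report only what shows in the picture. A call takes as long as a camera call.
- env.recognise(camera, target): "rect" ([left, top, width, height] in pixels, round what is visible of it).
- env.landmark_of(camera, target): "centre" ([column, row] in pixels: a listed point, or the origin of a listed thing).
The state is a dict: "clock": time; "qpos": joint angles; "joint_velocities": joint speeds; "joint_efforts": joint torques, N m; "position": TCP position; "tcp_rot": TCP orientation; "wrist_force": force on the tool from outside, world axes, zero at the start; "ft_torque": the same for the moment, N m; "grip_width": finger opening in m; "finger_force": force on a finger pad.
Only numpy, scipy, OpenCV 4.12 (cv2) and the standard library are available. Lean on these libraries where they do the work, as an engineer would, in place of code of your own. Each camera call takes 0.05 s, during which the arm holds its last target. There are 200 camera calls.

## Working session

There is one attempt and no reset: what is moved stays moved. The work goes in short steps, each a Python script; the robot and the scene stay as the last script left them, time stands still between calls to the robot, and variables do not carry over. Pictures are saved under pics/ and viewed, at most 10 in all, crops included, and the job is handed in when it is done.

```bash
mkdir -p pics; cat > h.py <<'E'
import numpy as np, cv2
from station import env
def ray(cam,px,info=None):
    i=info or env.camera_info(cam); f=240/np.tan(np.radians(i["fovy"])/2)
    T=np.array(i["extrinsics"]); d=T[:3,:3]@np.array([(px[0]-i["cx"])/f,(px[1]-i["cy"])/f,1]); return T[:3,3],d
def at_z(cam,px,z,info=None):
    o,d=ray(cam,px,info); return o+d*(z-o[2])/d[2]
def save(cam,name):
    im=env.snapshot(cam); cv2.imwrite(f"pics/{name}.png",im[:,:,::-1]); return im
Z=dict(orange_clip=.02,gauge_top=.067,gauge_pointer=.03,jaw_grip=.07,jaw_pointer=.03,clamp_board=0,yellow_jar=0,red_jar=0,salt_shaker=0)
E
python3 - <<'E'
from h import *
np.set_printoptions(precision=4,suppress=True)
for c in("top","scene"):
    save(c,c+"1"); print(c,env.camera_info(c)["fovy"],np.array(env.camera_info(c)["extrinsics"])[:3,3])
    for k,z in Z.items():
        for d in env.landmark_of(c,k)[:2]: print(k,round(d["confidence"],2),np.round(d["centre"],1),at_z(c,d["centre"],z))
o=env.get_obs();print(o["clock"],o["tcp_rot"],o["position"])
E
```

```text
top 44.57246880164783 [0.49   0.297  1.0877]
orange_clip 0.49 [369.3 208.2] [0.6008 0.2152 0.02  ]
gauge_top 0.75 [388.9 178.9] [0.6467 0.183  0.067 ]
gauge_pointer 0.72 [401.6 188.7] [0.634  0.1563 0.03  ]
jaw_grip 0.9 [436.7 214.9] [0.5812 0.1018 0.07  ]
jaw_pointer 0.93 [401.  179.8] [0.6503 0.1569 0.03  ]
clamp_board 0.7 [413.5 218. ] [0.5827 0.1318 0.    ]
yellow_jar 0.93 [250.2 292.8] [0.4507 0.4383 0.    ]
yellow_jar 0.5 [388.7 177.4] [0.6599 0.1758 0.    ]
red_jar 0.97 [206.2 306.6] [0.4272 0.5201 0.    ]
salt_shaker 0.8 [295.5 312. ] [0.4135 0.3552 0.    ]
scene 54.16400887960285 [-0.0507  0.7063  0.5125]
orange_clip 0.75 [320.8 328.6] [0.3978 0.3729 0.02  ]
orange_clip 0.59 [319.4 243.8] [0.6046 0.2237 0.02  ]
gauge_top 0.7 [322.  210.4] [0.6471 0.186  0.067 ]
gauge_pointer 0.5 [334.1 220.5] [0.6511 0.1501 0.03  ]
gauge_pointer 0.24 [333.9 216.8] [0.6649 0.14   0.03  ]
jaw_grip 0.81 [374.1 208.4] [0.5858 0.0962 0.07  ]
jaw_pointer 0.6 [333.8 220.5] [0.6515 0.1507 0.03  ]
clamp_board 0.82 [361. 243.] [0.582  0.1311 0.    ]
yellow_jar 0.85 [269.6 336.1] [0.4498 0.4354 0.    ]
red_jar 0.9 [225.5 368.4] [0.4289 0.5229 0.    ]
red_jar 0.23 [270.5 336.2] [0.4488 0.4344 0.    ]
salt_shaker 0.71 [320.9 330.4] [0.4125 0.3618 0.    ]
1.0 [-3.0658 -0.6852  0.0001] [ 0.2448 -0.5203  0.2313]
```

View pics/top1.png

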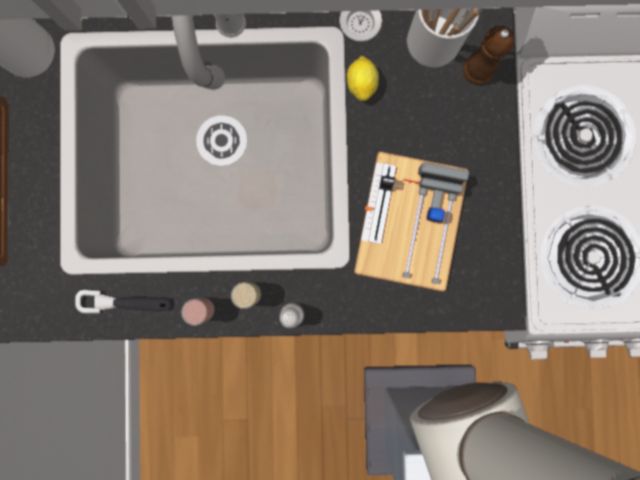

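View pics/scene1.png

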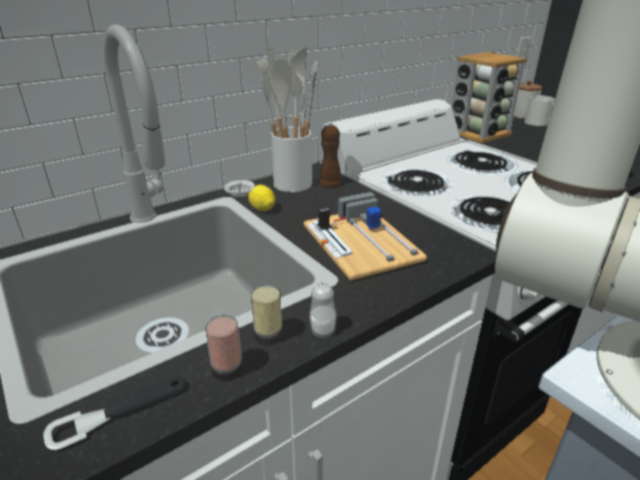

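The top view shows the clip at about (369,208), the knob at (388,183), the blue grip at (437,215) and the board yawed slightly clockwise. The scene view agrees. Next I'll put the wrist camera over the board.

```bash
cat >> h.py <<'E'
from scipy.spatial.transform import Rotation as Ro
def down(yaw): return (Ro.from_euler("z",yaw)*Ro.from_euler("x",np.pi)).as_rotvec()
np.set_printoptions(precision=4,suppress=True)
E
python3 - <<'E'
from h import *
o=env.get_obs(); i=env.camera_info("wrist"); R=Ro.from_rotvec(o["tcp_rot"]).as_matrix()
E=np.array(i["extrinsics"]); off=R.T@(E[:3,3]-o["position"]); ax=R.T@E[:3,2]
print(off,ax,i["fovy"])
rv=down(-.17); Rt=Ro.from_rotvec(rv).as_matrix()
# put camera axis hit at board centre z=.03, tcp z .26
z=.26; c=Rt@off; a=Rt@ax
t=(.03-(z+c[2]))/a[2]; p=np.array([.585,.13,0])-(c+a*t); p[2]=z
print(p, env.inverse_kinematics(p,rv))
env.move_to(p,rv)
info=env.camera_info("wrist"); im=save("wrist","w1")
for k in list(Z)[:6]:
    for d in env.landmark_of("wrist",k)[:2]: print(k,round(d["confidence"],2),np.round(d["centre"],1),at_z("wrist",d["centre"],Z[k],info))
print(env.get_obs()["clock"],env.get_obs()["wrist_force"])
E
```

```text
[ 0.0743  0.0005 -0.1429] [-0.2909  0.0001  0.9568] 69.50729480389941
[0.6236 0.1239 0.26  ] [0.075  0.2714 1.2349 0.     1.6352 1.8158]
orange_clip 0.55 [238.7 234.9] [0.599  0.2144 0.02  ]
orange_clip 0.22 [285.4 179.4] [0.6524 0.1489 0.02  ]
gauge_pointer 0.73 [278.9 191.8] [0.6417 0.1574 0.03  ]
jaw_grip 0.95 [342.5 241.6] [0.587  0.0992 0.07  ]
jaw_pointer 0.85 [283.4 179. ] [0.6544 0.1499 0.03  ]
clamp_board 0.93 [308.2 239.4] [0.5738 0.1377 0.    ]
3.9917 [0.1945 0.2823 0.7258]
```

View pics/w1.png

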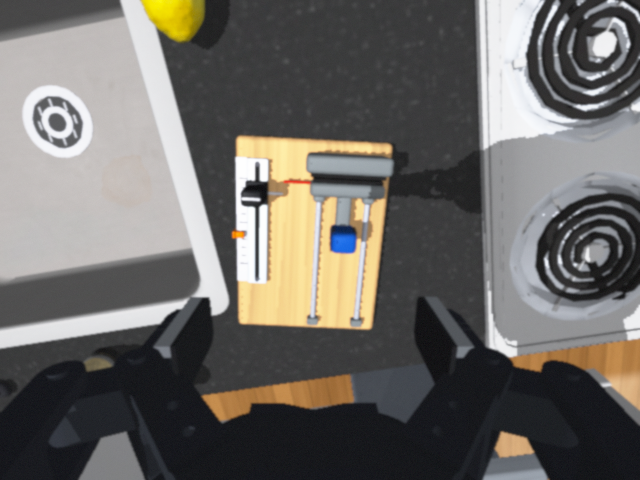

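The wrist view shows the clip at (238,235), the knob at about (254,193), the white pointer at (278,192), the red pointer at (290,182), the grip at (343,240), and all four board corners. Next I'll fit the board pose.

```bash
cat > fit.py <<'E'
from h import *
from scipy.optimize import least_squares
info=env.camera_info("wrist"); im=cv2.imread("pics/w1.png"); hsv=cv2.cvtColor(im,cv2.COLOR_BGR2HSV)
m=cv2.inRange(hsv,(8,60,110),(28,180,255)); m[:125]=0; m[340:]=0; m[:,:228]=0; m[:,405:]=0
m=cv2.morphologyEx(m,cv2.MORPH_OPEN,np.ones((3,3)))
h=cv2.convexHull(np.vstack(cv2.findContours(m,0,2)[0])); q=cv2.approxPolyN(h,4)[0].astype(float)
print("corners",q.tolist())
W=np.array([at_z("wrist",p,.018,info)[:2] for p in q])
L=np.array([[sx*.115,sy*.085] for sx in(1,-1) for sy in(1,-1)])
def tf(p,l): c,s=np.cos(p[2]),np.sin(p[2]); return np.array(p[:2])+np.atleast_2d(l)@np.array([[c,s],[-s,c]])
def res(p):
    X=tf(p,L); return np.array([X[np.argmin(((X-w)**2).sum(1))]-w for w in W]).ravel()
r=least_squares(res,[.582,.13,-.17]); print("board",r.x,"res mm",r.fun*1e3)
b=r.x
def loc(w): return (tf([0,0,-b[2]],w[:2]-b[:2]))[0]
o=cv2.inRange(hsv,(5,190,150),(16,255,255)); o[:220]=0;o[250:]=0;o[:,:225]=0;o[:,255:]=0
ys,xs=np.nonzero(o); px=(xs.mean(),ys.mean()); print("clip px",px,len(xs),"local(z=.025)",loc(at_z("wrist",px,.025,info)))
for k,p,z in(("gptr",(278.9,191.8),.03),("jptr",(283.4,179),.03),("jptr_px",(290,182),.03),("grip",(342.5,241.6),.07)): print(k,loc(at_z("wrist",p,z,info)))
bl=cv2.inRange(hsv,(105,150,60),(130,255,255)); ys,xs=np.nonzero(bl); print("blue box",xs.min(),xs.max(),ys.min(),ys.max())
x,y,w,hh=225,125,180,215
cv2.imwrite("pics/w1c.png",cv2.resize(im[150:260,225:355],None,fx=6,fy=5.4,interpolation=cv2.INTER_CUBIC)[:594,:780])
E
python3 fit.py
```

```text
corners [[393.0, 142.0], [372.0, 330.0], [237.0, 324.0], [235.0, 134.0]]
board [ 0.5779  0.1362 -0.2222] res mm [-0.2432 -0.2079  0.0241  0.2712 -0.0674 -0.4339  0.2865  0.3706]
clip px (np.float64(235.9), np.float64(233.6)) 30 local(z=.025) [0.006  0.0836]
gptr [0.0572 0.0353]
jptr [0.0713 0.0308]
jptr_px [0.0684 0.0237]
grip [ 0.0168 -0.0336]
blue box 331 355 227 251
```

View pics/w1c.png

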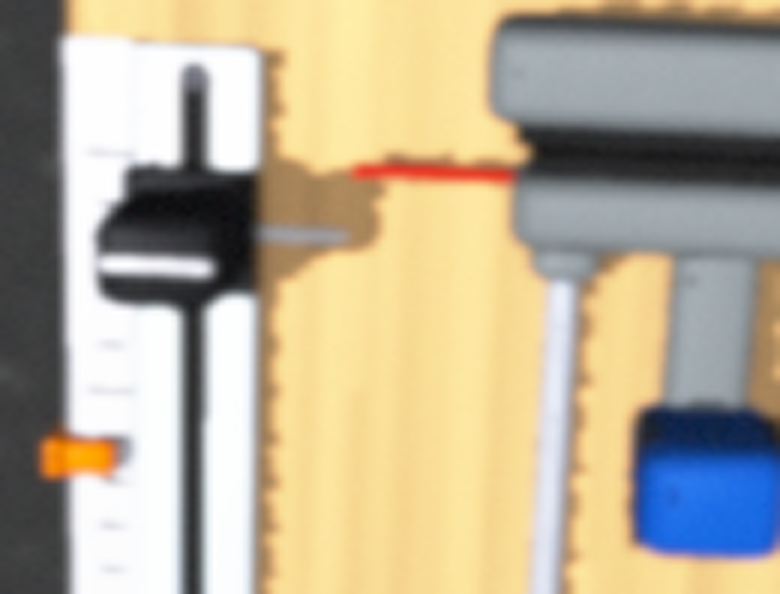

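The crop shows the clip centre at (238.2,234.4), the white pointer tip at (283,194) and the red tip at (284,182). The board fit residuals are under 0.5 mm. Next I'll grip the knob.

```bash
cat >> h.py <<'E'
B=np.array([.5779,.1362,-.2222]); RV=down(B[2])
C,S=np.cos(B[2]),np.sin(B[2]); RB=np.array([[C,-S],[S,C]])
def w(x,y,z): return np.r_[B[:2]+RB@[x,y],z]
def loc(p): return np.r_[RB.T@(np.asarray(p)[:2]-B[:2]),p[2]]
E
python3 - <<'E'
from h import *
info=env.camera_info("wrist")
cl=loc(at_z("wrist",(238.2,234.4),.025,info)); gp=loc(at_z("wrist",(283,193.9),.031,info)); rp=loc(at_z("wrist",(284.2,181.7),.031,info))
print(cl,gp,rp)
gx=gp[0]-(rp[0]-.07); print("gx",gx)
env.set_gripper(.05,40)
env.move_to(w(gx,.06,.13),RV)
print(env.servo_line(w(gx,.06,.040),v=.1,until_force=12))
env.set_gripper(.0,40); o=env.get_obs(); print(o["grip_width"],o["finger_force"],loc(o["position"]),o["wrist_force"],o["clock"])
save("wrist","w2")
E
```

```text
[0.0052 0.081  0.025 ] [0.0554 0.0307 0.031 ] [0.0686 0.0298 0.031 ]
gx 0.05675809330618902
False
0.021399173660184092 40.28620719909668 [0.0571 0.0597 0.0407] [-2.0972 -4.4497  5.5505] 6.475
```

View pics/w2.png

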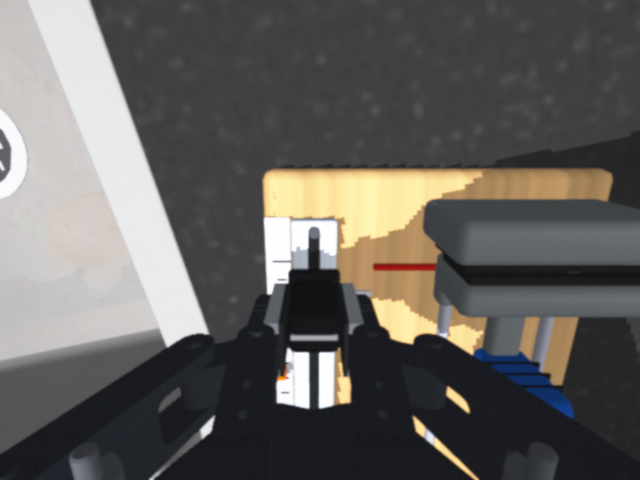

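Knob is gripped (21.4 mm wide). Now I'll slide it to the clip, release, rise and check.

```bash
python3 - <<'E'
from h import *
print(env.servo_line(w(.0062,.06,.0405),v=.04)); env.wait(.2)
o=env.get_obs(); print(loc(o["position"]),o["wrist_force"])
env.set_gripper(.045); env.servo_line(w(.0062,.06,.10),v=.12)
rv=RV; Rt=Ro.from_rotvec(rv).as_matrix(); c=Rt@[.0743,.0005,-.1429]; a=Rt@[-.2909,0,.9568]
z=.13; t=(.03-(z+c[2]))/a[2]; p=w(.02,.04,0)-(c+a*t); p[2]=z
env.move_to(p,rv)
info=env.camera_info("wrist"); im=save("wrist","w3")
for k in("orange_clip","gauge_pointer","gauge_top","jaw_pointer","jaw_grip"):
    for d in env.landmark_of("wrist",k)[:1]: print(k,round(d["confidence"],2),np.round(d["centre"],1),loc(at_z("wrist",d["centre"],Z[k],info)))
print(env.get_obs()["clock"])
E
```

```text
False
[0.0062 0.0597 0.0408] [-1.6166 -4.9244  4.3023]
orange_clip 0.61 [263.5 253.8] [0.004  0.0783 0.02  ]
gauge_pointer 0.61 [322.9 255.5] [0.0061 0.0324 0.03  ]
gauge_top 0.79 [282.  274.5] [0.0066 0.0598 0.067 ]
jaw_pointer 0.96 [324.2 166.6] [0.0715 0.0319 0.03  ]
jaw_grip 0.81 [431.8 265.9] [ 0.0136 -0.0351  0.07  ]
9.7167
```

View pics/w3.png

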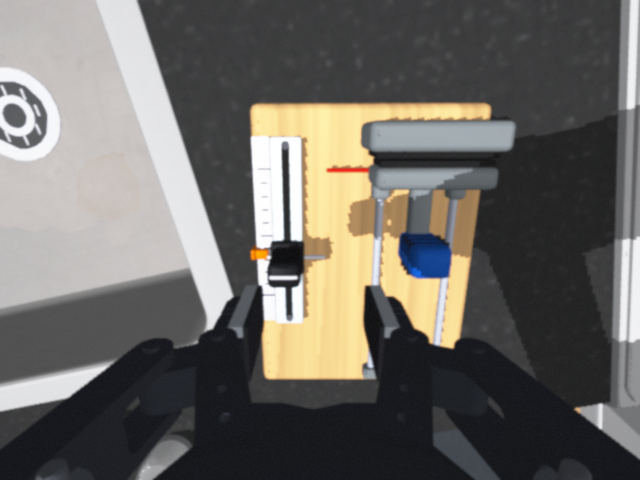

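Clip at (259,254), white pointer at about (318,257), red pointer row 170. The gauge is nearly level with the clip, so I'll measure at sub-pixel accuracy.

```bash
cat > meas.py <<'E'
from h import *
import sys
def meas(im,info,reg=(235,275,240,270),prow=(307,325,248,266),rrow=(325,372,140,300)):
    im=im.astype(float); sub=lambda r:im[r[2]:r[3],r[0]:r[1]]
    def cen(wt,r):
        ys,xs=np.mgrid[r[2]:r[3],r[0]:r[1]]; return np.array([(wt*xs).sum(),(wt*ys).sum()])/wt.sum()
    s=sub(reg); wt=np.clip(s[...,0]-s[...,2]-130,0,None); o=cen(wt,reg)
    s=sub(prow); wt=np.clip(s[...,2]/(s[...,0]+1)-.88,0,None); g=cen(wt,prow)
    s=sub(rrow); wt=np.clip(s[...,0]-1.0*s[...,1]-90,0,None); r=cen(wt,rrow)
    for n,p,z in(("clip",o,.0245),("gptr",g,.031),("jptr",r,.031)): print(n,p,loc(at_z("wrist",p,z,info)))
if __name__=="__main__":
    im=cv2.imread("pics/w3.png")[:,:,::-1]; meas(im,env.camera_info("wrist"))
    cv2.imwrite("pics/w3c.png",cv2.resize(im[150:290,245:345,::-1],None,fx=4,fy=4,interpolation=cv2.INTER_CUBIC))
E
python3 meas.py
```

```text
clip [258.5788 253.7475] [0.0046 0.0818 0.0245]
gptr [314.6648 256.7099] [0.0045 0.0393 0.031 ]
jptr [347.6309 169.67  ] [0.0682 0.0166 0.031 ]
```

View pics/w3c.png

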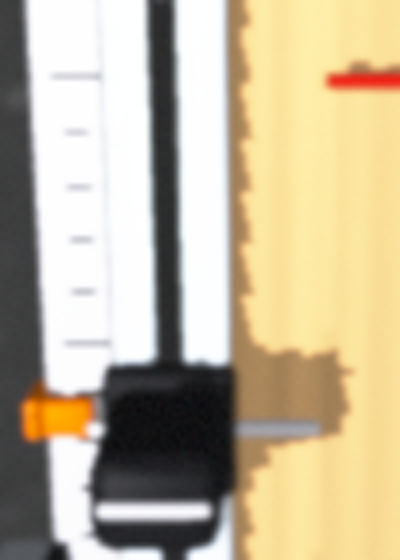

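The gauge is level with the clip to about 0.1 mm. Now I'll grip and pull the jaw.

```bash
python3 - <<'E'
from h import *
env.set_gripper(.05)
env.move_to(w(.015,-.035,.13),RV)
print(env.servo_line(w(.015,-.035,.038),v=.1,until_force=12))
env.set_gripper(0,110); o=env.get_obs(); a=loc(o["position"]); print(o["grip_width"],o["finger_force"],a,o["wrist_force"])
env.servo_line(w(a[0]-.0637,-.035,.038),v=.05); env.wait(.3)
o=env.get_obs(); print(o["grip_width"],o["finger_force"],loc(o["position"]),o["wrist_force"],o["clock"])
info=env.camera_info("wrist"); save("wrist","w4"); save("top","t4")
for k in("gauge_pointer","jaw_pointer","orange_clip"):
    for d in env.landmark_of("wrist",k)[:1]: print(k,round(d["confidence"],2),np.round(d["centre"],1),loc(at_z("wrist",d["centre"],Z[k],info)))
E
```

```text
False
0.024121882025554615 107.8666341304779 [ 0.0153 -0.0354  0.0389] [-4.5272 -3.6331  8.5637]
0.024827877100187364 107.81277894973755 [-0.0468 -0.0354  0.039 ] [ 7.9622 -8.1248  0.5754] 13.475
gauge_pointer 0.94 [158.4 183.5] [0.0059 0.0322 0.03  ]
jaw_pointer 0.98 [159.1 177.5] [0.0085 0.0316 0.03  ]
```

View pics/w4.png

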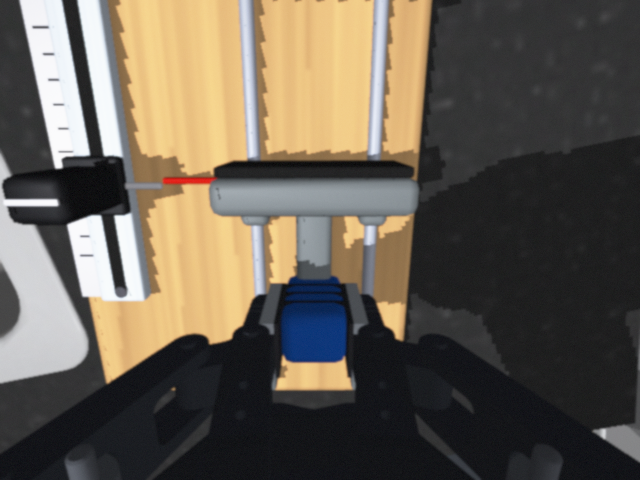

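The white pointer is at row about 186 and the red one at about 181, so the jaw needs roughly 2 mm more. I'll measure and correct.

```bash
cat > adj.py <<'E'
from h import *
def gap(im,info):
    im=im.astype(float)
    def row(wt,r):
        ys,xs=np.mgrid[r[2]:r[3],r[0]:r[1]]; return np.array([(wt*xs).sum(),(wt*ys).sum()])/wt.sum()
    r=(132,158,176,196); s=im[r[2]:r[3],r[0]:r[1]]; g=row(np.clip(s[...,2]/(s[...,0]+1)-.88,0,None),r)
    r=(168,208,165,200); s=im[r[2]:r[3],r[0]:r[1]]; j=row(np.clip(s[...,0]-s[...,1]-120,0,None),r)
    G=loc(at_z("wrist",g,.031,info)); J=loc(at_z("wrist",j,.031,info)); print(g,j,G,J); return J[0]-G[0]
cmd=.0153-.0637
for n in range(3):
    info=env.camera_info("wrist"); e=gap(env.snapshot("wrist"),info); print("gap",e)
    if abs(e)<4e-4: break
    cmd-=e; env.servo_line(w(cmd,-.035,.038),v=.02); env.wait(.3)
o=env.get_obs(); print(loc(o["position"]),o["wrist_force"],o["clock"]); save("wrist","w5")
E
python3 adj.py
```

```text
[141.3771 186.2616] [187.2106 180.2712] [0.0049 0.0394 0.031 ] [0.0074 0.0191 0.031 ]
gap 0.002580542135035403
[141.0792 182.3967] [187.2139 180.26  ] [0.004  0.0392 0.031 ] [0.0049 0.0191 0.031 ]
gap 0.0009010479832854022
[140.7728 181.3969] [187.1922 180.2584] [0.0036 0.0393 0.031 ] [0.004  0.0191 0.031 ]
gap 0.0004677025854261875
[-0.0507 -0.0354  0.039 ] [ 9.2607 -8.4014 -0.7116] 15.55
```

View pics/w5.png

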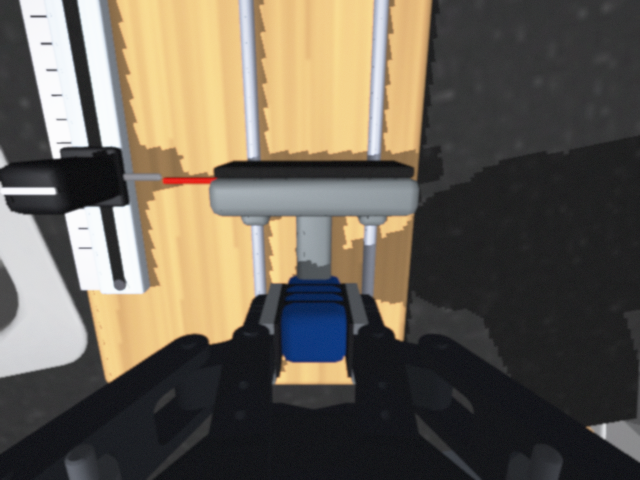

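The white pointer (row 178) is now slightly above the red one (180.3). My measuring window clipped it, so I overshot. I'll widen the window and correct back.

```bash
sed -i 's/(132,158,176,196)/(134,156,168,190)/; s/^cmd=.*/cmd=.0153-.0637-.00258-.0009-.00047/' adj.py; sed -i 's/"w5"/"w6"/' adj.py
python3 - <<'E'
import cv2,numpy as np
im=cv2.imread("pics/w5.png")[:,:,::-1].astype(float)
s=im[168:190,134:156]; print(np.clip(s[...,2]/(s[...,0]+1)-.88,0,None).sum(1).round(1))
E
sed -n 12p adj.py; python3 adj.py; python3 -c "
import cv2;i=cv2.imread('pics/w6.png')[150:210,120:220];cv2.imwrite('pics/w6c.png',cv2.resize(i,None,fx=7,fy=7,interpolation=cv2.INTER_CUBIC))"
```

```text
[0.  0.  0.  0.  0.  0.  2.  3.3 3.4 3.4 3.3 2.4 0.1 0.  0.  0.  0.1 0.1
 0.1 0.1 0.1 0.2]
    if abs(e)<4e-4: break
[144.05   176.9068] [187.2052 180.2643] [0.0051 0.0376 0.031 ] [0.0036 0.0191 0.031 ]
gap -0.0014728857689099376
[144.0057 180.3507] [187.2631 180.2596] [0.0051 0.0378 0.031 ] [0.0051 0.019  0.031 ]
gap 1.556414967144714e-05
[-0.0492 -0.0354  0.039 ] [ 9.109  -7.8528  0.2375] 16.25
```

View pics/w6c.png

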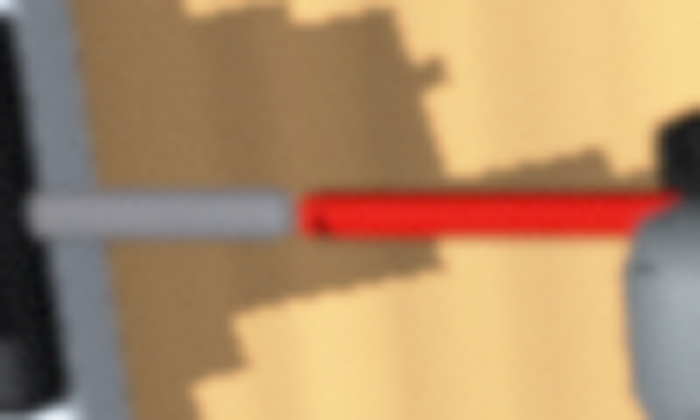

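The pointers are in line (rows 180.35 and 180.26), the grip is held, and the gauge stayed at local x of about 0.005. Handing in.

```bash
python3 -c "
from h import *
print(env.job_done())"
```

```text
the job is handed in; nothing more can be done
None
```

I handed the job in with the gauge's white pointer level with the orange clip (within about 0.5 mm in the wrist pictures) and the jaw's red pointer level with it (about 0.1 mm), still holding the blue grip; on the way the jaw went about 1.5 mm too far and I eased it back, and the arm stayed clear of the jars and shaker.

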